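# Set the spring-panel length gauge

### The job

Get the measuring station ready for the next spring panel: slide the plywood board along the bench, without lifting it, until it lies wholly on the green mat and in line with it. Then pull the gauge's leg out by its cross handle until the handle's index line is level with the red pointer and, holding it there, sweep the orange cam lever closed over the leg; finish while still holding the leg at the mark with the lever fully closed, because the leg springs back if let go. Do not shift the pointer or the other things on the bench.

Things in the scene. Friction and masses are not known exactly. Their poses are not given: they have to be found in the camera images.
- board: Loose plywood rest board, 150 (its x) x 60 (its y) x 24 mm high, about 0.2 kg, lying flat on the bench; origin at the centre of its underside.
- mat: Thin green mat lying flat on the bench (under 1 mm, no edge to catch on), 180 (its x) x 100 mm (its y); origin at its centre. Where the board must go.
- gauge: Length gauge, fixed. Origin on the bench under the front face of its blue housing; x points into the housing (roughly away from the robot), y left, z up. In mm: housing x 0 to 120, y -50 to 30, top at 68; base plate 10 thick, x -40 to 150, y -105 to 45; scale strip along x at y -84 to -60, top at 52, out to x -130.
- leg: Sliding leg: 24 mm square steel tube (gauge y -37 to -13) out of the housing's front, ending in an aluminium cross handle bar along gauge y: 14 mm thick (x), 16 high, y -39 to +150. Origin on the bar's centre line, 58 mm above the bench, at gauge y 0, gauge x -60 at the start; axes as the gauge's. Pulls out up to 80 mm along gauge -x against a return spring, 2.5 N at first, about 5 N near the mark.
- handle_end (a point): Point on the bar's centre line 128 mm left (gauge +y) of the leg's origin, near its free black-tipped end. A pinch from above across the 14 mm here is clear of the open lever; fingers then sliding along the bar towards gauge -y meet the lever with their sides and sweep it closed.
- leg_index (a point): Middle of the bar's right-hand end face (gauge -y end), on the centre line of the bar; a black line on top of the bar shows it. Axes as the gauge's.
- mark (a point): Tip of the red pointer (block 12 mm wide) clamped on the scale strip: the length mark, 30 to 48 mm further out (gauge -x) than the bar at the start. Axes as the gauge's: the leg is at the mark when leg_index and mark have the same gauge x.
- lever (a joint): Angle (rad) of the orange cam lever: a bar 185 mm long, 12 wide, 72 to 84 mm above the bench, passing over the handle bar. Upright axis at gauge x 20, y 0 mm. 0 = closed against a stop, pointing along gauge -x; positive = tip swung towards gauge +y (0.4 to 0.55 at the start). Light friction, about 1 N; stays where left. Closing it does not stop the leg's spring.
- lever_tip (a point): Outer end of the orange lever, on its centre line, 78 mm above the bench.
- tape: Bystander: yellow tape-measure case 72 x 36 x 66 mm; origin under its middle.
- pliers: Bystander: pliers with black handles, lying, about 170 x 64 x 12 mm; origin under its middle.
- spool: Bystander: copper-coloured spool of wire, diameter 70, 60 mm high; origin under its middle.
- clip_tin: Bystander: open steel tin, diameter 76, 55 mm high; origin under its middle.
- hoop: Bystander: dark steel hoop, outside diameter 100, 12 mm high; origin under its middle.
- oil: Bystander: yellow oil bottle, diameter 52, 100 mm high; origin under its middle.
- driver: Bystander: screwdriver with red handle, lying; origin under its middle.
There are look-alikes about, which are no part of the job. Several things look just like the board: the one meant starts farthest from the robot's base.

How it is judged:
By the outcome, as a careful person would: the job done as asked, in the order asked, and still so for the second after the job is handed in, while the arm keeps its last pose, push and grip.
It also fails if it takes over 69 s, if anything falls off the work surface, if the arm or the gripper's body presses on something with over 40 N, if the wrist force passes 120 N, or if a joint passes its speed limit or range.

### The arm

A 6-joint arm with a two-finger parallel gripper is mounted at the origin on the work surface. World frame = base frame: x ahead of the robot, y to its left, z up, the work surface at z = 0. Lengths are in mm, angles in rad, forces in N, time in s.
With the tool pointing down it reaches from about 275 to 1000 mm from the base axis. Payload 8.4 kg.
Tool frame: the origin (TCP) lies on the centre line of the jaws, within the pads' length; the fingertips stand 22 mm ahead of it and the grasp point (between the pads) lies 3 mm ahead of it; z points along the fingers, y is the direction in which the jaws open and shut (so a half turn about z gives the same grasp; the last joint's range is limited). The gripper opens to 85 mm and grips with 20 to 120 N. Pads are 22 mm wide; open, the fingers measure 114 mm over their backs; the gripper's body (76 mm by 85 mm) begins 54 mm behind the grasp point. The pads swing forward as they close: fully open they stand 13 mm farther back than shut.
Start: joints at [-1.151, 0.353, 1.633, -0, 1.155, -0.002], TCP at [255.876, -570.224, 253.281] pointing down, gripper open.
Joint ranges: [-2.63, 2.63], [-0.92, 2.1], [0.06, 2.66], [-1.3, 4.44], [0, 2.69], [-3.02, 3.02]. Speed limits (rad/s): [2.22, 2.22, 2.79, 3.14, 3.14, 3.14].

### API

Orientations are given as [roll, pitch, yaw] about the fixed x, y, z axes, in that order (R = Rz(yaw) Ry(pitch) Rx(roll)).
In Python, from rig import r gives the robot as it stands.
- The arm moves only by the tool carry_out, never from a script. Its argument "rows" is text: rows parted by semicolons, each of 5 numbers parted by spaces: the opening, from 0 (shut) to 1 (fully open), then the shift along the tool's x, y, z in units of 30 mm (1.0 is 30 mm), then the turn about the tool's z in units of 8 degrees (1.0 is 8 degrees). A call has 1 to 12 rows; each row shifts and turns the commanded pose from where the row before left it, along the tool's axes as they then stand; what a row does not reach is not made up. A row lasts 1/8 s, in which the tool goes at most 62.5 mm and 10.7 degrees, less where a joint would pass 70% of its speed; a pose out of reach is approached as far as the arm can. A call is refused whole if a number of a shift passes 1 or a number of a turn 1, either way. A call with a gripper value outside its range is refused whole. The fingers move at their own pace and stop on an object; "newtons" is the grip in N (left out, the last holds). Time passes only in rows, so rows that do not move let the fingers close. It gives the time, the measured TCP pose, the force and the opening at its end, in the units of the state.
- r.sense(): the state, without advancing time (a new reading comes with each control period).
- r.grab_frame(name): name is "scene" or "side" or "wrist"; returns the picture (480x640x3 uint8, blue, green, red); there is no depth.
- r.get_calibration(name): a dict with "intrinsics" (3x3 intrinsics, pixels), "position" and "rotation" of the camera in the world. Camera axes: x right, y up, looking along -z (the intrinsics and any distortion apply to the point x, -y, -z); pixel columns grow to the right and rows downward; lengths in mm; the calibration is good to about 2 mm. A picture is of the moment at which its call begins: read the wrist's pose just before it. get_calibration takes no time and is no camera call; for the wrist camera it gives the pose at the moment of the call.
- r.sign_off(): hands the job in, once; it reports no verdict.
The state is a dict: "clock": time; "qpos": joint angles; "qvel": joint speeds; "joint_efforts": joint torques, N m; "eef_pos": TCP position; "tcp_rot": TCP orientation; "contact_force": force on the tool from outside, world axes, zero at the start; "wrist_torque": the same for the moment, N m; "opening": opening from 0.0 (shut) to 1.0 (fully open).
Only numpy, scipy, OpenCV 4.12 (cv2) and the standard library are available. Lean on these libraries where they do the work, as an engineer would, in place of code of your own. Each camera call takes 0.05 s, during which the arm holds its last target.

## Working session

There is one attempt and no reset: what is moved stays moved. The work goes in short steps, Python scripts to look and compute and a tool call to move; the robot and the scene stay as the last step left them, time stands still between calls to the robot, and variables do not carry over. Pictures are saved under pics/ and viewed, and the job is handed in when it is done.

Besides the shell and the picture viewer there is one more tool, called as name(argument=value, ...) on one line, values as JSON. carry_out: Moves the arm, as the interface text tells. Its arguments: {"type":"object","properties":{"rows":{"type":"string"},"newtons":{"type":"number"}},"required":["rows"]}

```bash
ls; mkdir -p pics; python3 - <<'E'
from rig import r
import cv2
for n in ("scene","side","wrist"):
    c=r.get_calibration(n); print(n,c)
    cv2.imwrite(f"pics/{n}0.png",r.grab_frame(n))
print(r.sense())
E
```

```text
pics
scene {'intrinsics': array([[519.50485665,   0.        , 323.24066839],
       [  0.        , 519.50485665, 234.94719119],
       [  0.        ,   0.        ,   1.        ]]), 'position': array([1318.87230564,  867.2347435 , 1062.65573063]), 'rotation': array([0.88213796, 0.0105384 , 2.44279774])}
side {'intrinsics': array([[615.11277889,   0.        , 320.15440702],
       [  0.        , 615.11277889, 233.31666714],
       [  0.        ,   0.        ,   1.        ]]), 'position': array([ 520.51969973, 1110.41543559,  852.92996009]), 'rotation': array([ 0.96036227, -0.02197949, -3.10275754])}
wrist {'intrinsics': array([[419.74281658,   0.        , 312.16162522],
       [  0.        , 419.74281658, 239.01451333],
       [  0.        ,   0.        ,   1.        ]]), 'position': array([ 333.50375155, -535.3704084 ,  372.45878842]), 'rotation': array([-3.29799255e-01, -8.93448153e-05, -1.14916243e+00])}
{'clock': 0.15, 'qpos': array([-1.15139464e+00,  3.53535898e-01,  1.63392480e+00,  2.86083161e-06,
        1.15517805e+00, -2.41701783e-03]), 'qvel': array([-0.00100052, -0.00304408, -0.0019415 ,  0.00012599, -0.00177245,
        0.00084819]), 'joint_efforts': array([-8.65279458e-05, -6.05637145e+01, -3.42337489e+01,  2.03385758e-05,
        6.17495898e-03,  1.75763932e-05]), 'eef_pos': array([ 255.75107907, -569.93363454,  252.72133987]), 'tcp_rot': array([-3.14054657e+00, -5.14447911e-06,  4.21817550e-01]), 'contact_force': array([-0.2519872 , -0.3589911 ,  0.26012136]), 'wrist_torque': array([-0.02997357, -0.01768883, -0.02178729]), 'opening': 1.0038954370290478}
```

View pics/scene0.png

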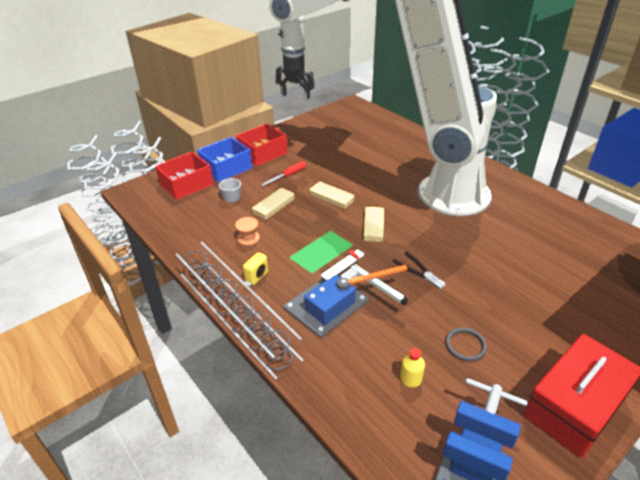

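View pics/side0.png

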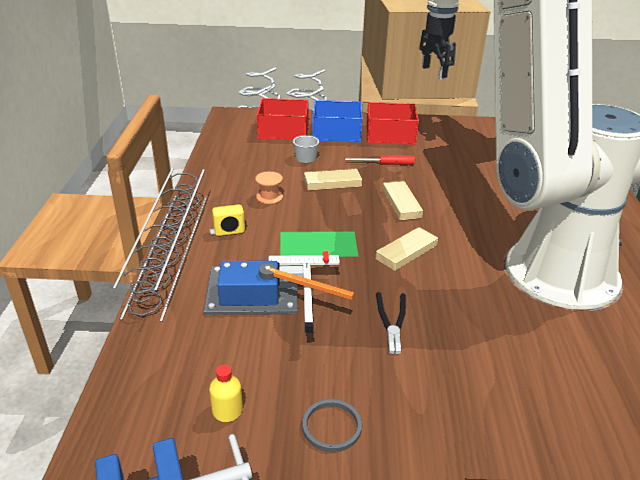

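View pics/wrist0.png

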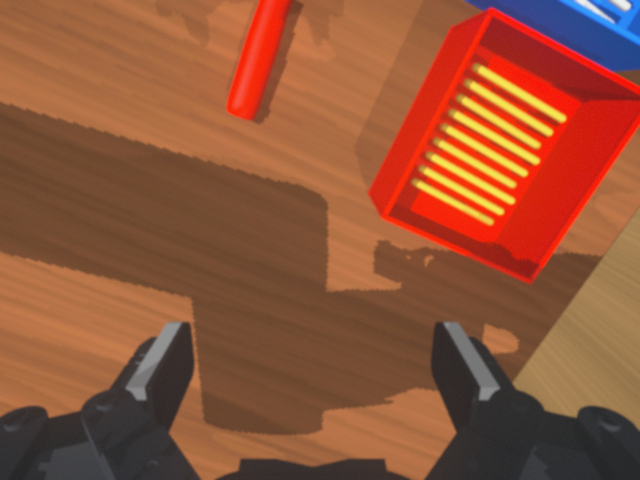

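Scene shows three look-alike boards: side px (333,180), (402,200), (407,247); in the scene picture they are (273,204), (332,195), (374,224). The mat is at side (318,244). I'll enlarge this and measure.

```bash
cat > h.py <<'E'
import numpy as np, cv2
from scipy.spatial.transform import Rotation as R
def ray(c,u,v):
    K=c["intrinsics"]; d=np.array([(u-K[0,2])/K[0,0],-(v-K[1,2])/K[1,1],-1.])
    return R.from_euler('xyz',c["rotation"]).as_matrix()@d
def pix(c,u,v,z):
    d=ray(c,u,v);p=c["position"]; return p+d*(z-p[2])/d[2]
def proj(c,P):
    K=c["intrinsics"]; q=R.from_euler('xyz',c["rotation"]).as_matrix().T@(np.array(P,float)-c["position"])
    return np.array([K[0,2]+K[0,0]*q[0]/-q[2],K[1,2]+K[1,1]*(-q[1])/-q[2]])
def tri(cs,uvs):
    A=np.zeros((3,3));b=np.zeros(3)
    for c,(u,v) in zip(cs,uvs):
        d=ray(c,u,v);d/=np.linalg.norm(d);M=np.eye(3)-np.outer(d,d);A+=M;b+=M@c["position"]
    return np.linalg.solve(A,b)
def crop(img,x0,y0,x1,y1,f,name):
    cv2.imwrite(name,cv2.resize(img[y0:y1,x0:x1],None,fx=f,fy=f,interpolation=cv2.INTER_CUBIC))
E
python3 - <<'E'
from h import *; from rig import r
s=r.get_calibration("side");c=r.get_calibration("scene")
for a,b in [((333,180),(273,204)),((402,200),(332,195)),((407,247),(374,224))]:
    p=pix(s,*a,24);q=pix(c,*b,24);print(p.round(),q.round(),np.hypot(*p[:2]))
I=cv2.imread("pics/side0.png")
crop(I,190,160,450,350,3,"pics/s1.png")
crop(I,200,225,360,345,5,"pics/s2.png")
crop(I,270,160,450,280,4,"pics/s3.png")
I=cv2.imread("pics/scene0.png")
crop(I,280,220,440,340,5,"pics/c2.png")
crop(I,240,170,400,280,5,"pics/c3.png")
E
```

```text
[ 524. -327.   24.] [ 538. -344.   24.] 617.1552504850933
[ 345. -238.   24.] [ 352. -253.   24.] 418.99454999375047
[348. -34.  24.] [356. -42.  24.] 349.2335313291264
```

View pics/s2.png

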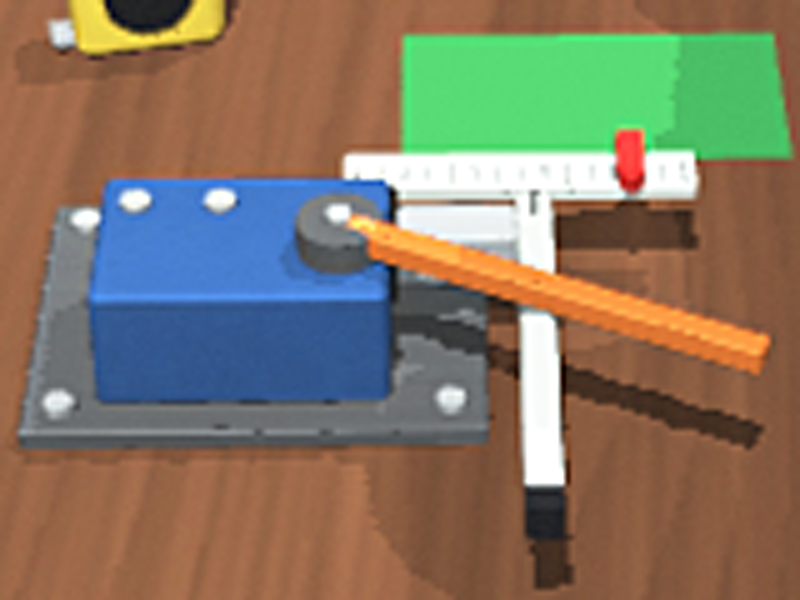

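View pics/s3.png

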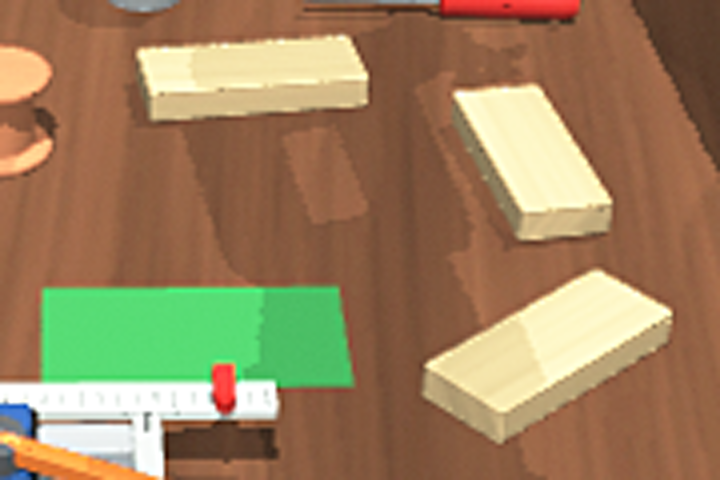

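View pics/c2.png

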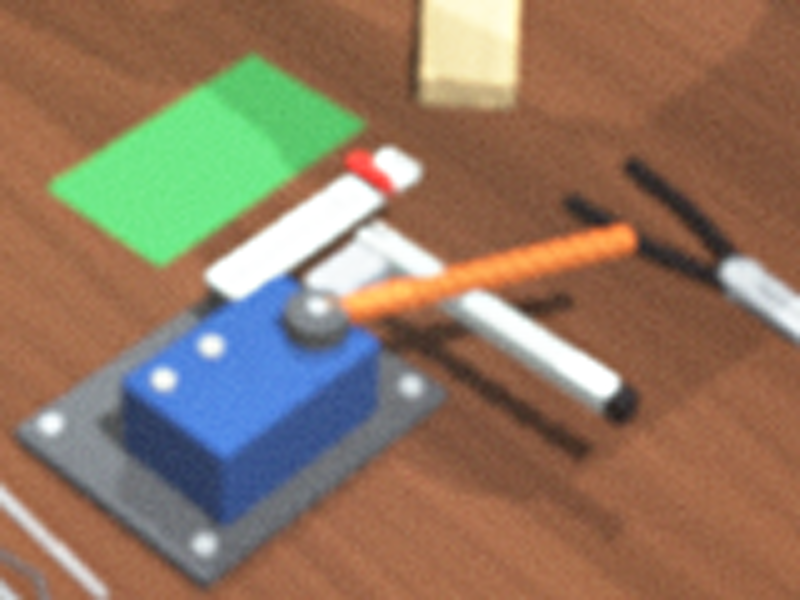

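View pics/c3.png

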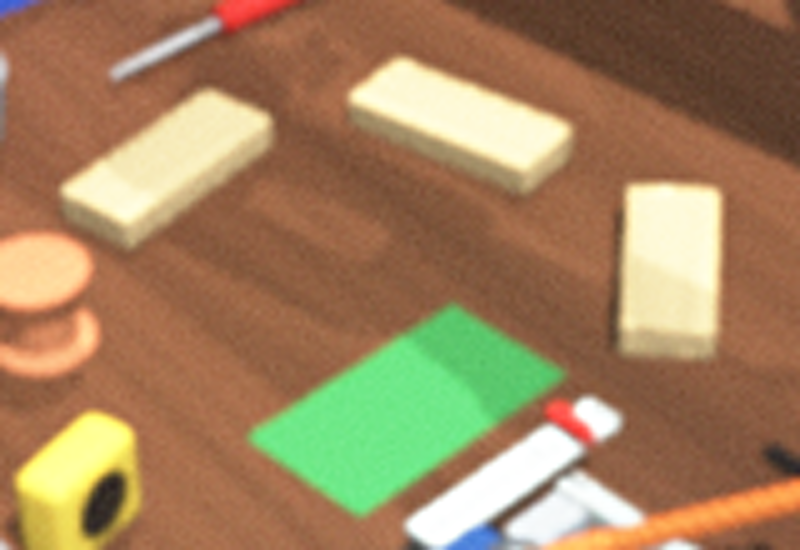

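```bash
python3 - <<'E'
from h import *; from rig import r
s=r.get_calibration("side");c=r.get_calibration("scene")
def rect(C,pts,f,o,z):
    P=np.array([pix(C,(u+.5)/f-.5+o[0],(v+.5)/f-.5+o[1],z)[:2] for u,v in pts]); return P
for n,P in [("board side",rect(s,[(138,48),(350,36),(368,80),(150,93)],4,(270,160),24)),
 ("board scene",rect(c,[(63,190),(210,88),(273,127),(127,222)],5,(240,170),24)),
 ("mat side",rect(s,[(403,35),(775,35),(792,158)],5,(200,225),0)),
 ("mat scene",rect(c,[(248,437),(455,305),(567,373),(360,517)],5,(240,170),0)),
 ("bar far side: tip-end left top, index end",rect(s,[(517,195),(551,195),(565,485),(526,485)],5,(200,225),66)),
 ("housing top side",rect(s,[(108,180),(392,182),(389,300),(92,300)],5,(200,225),68)),
 ("base side",rect(s,[(60,208),(487,434),(22,436)],5,(200,225),10)),
 ("strip side",rect(s,[(345,155),(696,153),(697,190),(347,190)],5,(200,225),52)),
 ("strip scene",rect(c,[(207,275),(392,147),(421,170),(240,298)],5,(280,220),52)),
 ("lever side tip,hub",rect(s,[(767,345),(340,213)],5,(200,225),84)),
 ("lever scene tip,hub",rect(c,[(632,237),(318,305)],5,(280,220),84)),
 ("bar scene",rect(c,[(358,232),(380,220),(628,375),(605,398)],5,(280,220),66)),
 ("ptr",np.array([rect(s,[(628,188)],5,(200,225),58)[0],rect(c,[(390,192)],5,(280,220),58)[0]])),
 ]:
    m=P.mean(0); e=np.roll(P,-1,0)-P
    print(n,P.round(1).tolist(),"c",m.round(1),"len",np.hypot(*e.T).round(),"ang",np.degrees(np.arctan2(e[:,1],e[:,0])).round(1))
E
```

```text
board side [[603.7, -366.4], [458.1, -394.8], [446.6, -334.7], [592.0, -306.2]] c [ 525.1 -350.5] len [148.  61. 148.  61.] ang [-169.   100.8   11.1  -79.1]
board scene [[603.5, -373.3], [455.9, -406.5], [451.4, -339.1], [591.4, -315.7]] c [ 525.5 -358.7] len [151.  68. 142.  59.] ang [-167.3   93.8    9.5  -78.1]
mat side [[646.1, -109.4], [465.7, -122.1], [458.6, -23.2]] c [523.4 -84.9] len [181.  99. 206.] ang [-176.    94.1  -24.7]
mat scene [[644.3, -115.2], [464.4, -129.9], [455.4, -32.2], [636.8, -15.4]] c [550.2 -73.2] len [180.  98. 182. 100.] ang [-175.3   95.3    5.3  -85.7]
bar far side: tip-end left top, index end [[578.3, 97.9], [564.2, 97.0], [549.8, 271.4], [564.2, 272.3]] c [564.1 184.6] len [ 14. 175.  14. 175.] ang [-176.2   94.7    3.6  -85.4]
housing top side [[748.7, 101.8], [630.8, 95.2], [624.7, 171.7], [741.7, 179.3]] c [686.5 137. ] len [118.  77. 117.  78.] ang [-176.8   94.6    3.7  -84.9]
base side [[783.1, 48.8], [584.8, 183.8], [771.2, 196.8]] c [713.  143.1] len [240. 187. 149.] ang [145.7   4.  -85.4]
strip side [[655.0, 56.9], [503.9, 45.2], [503.1, 71.3], [651.5, 81.3]] c [578.4  63.7] len [152.  26. 149.  25.] ang [-175.6   91.7    3.9  -81.9]
strip scene [[654.3, 50.0], [501.3, 37.6], [502.4, 63.7], [652.2, 76.0]] c [577.5  56.8] len [154.  26. 150.  26.] ang [-175.4   87.5    4.7  -85.4]
lever side tip,hub [[475.6, 208.2], [647.5, 137.7]] c [561.5 172.9] len [186. 186.] ang [-22.3 157.7]
lever scene tip,hub [[478.7, 205.2], [645.1, 132.4]] c [561.9 168.8] len [182. 182.] ang [-23.6 156.4]
bar scene [[576.8, 89.9], [560.6, 90.7], [543.4, 264.8], [564.8, 268.4]] c [561.4 178.5] len [ 16. 175.  22. 179.] ang [177.3  95.6   9.6 -86.2]
ptr [[532.4, 79.7], [534.0, 70.7]] c [533.2  75.2] len [9. 9.] ang [-80.1  99.9]
```

Board meant: the one at side (333,180), about (525,-355), 630 mm from the base. The others are about 420 and 350 mm away. First I go above it for a wrist view.

carry_out(rows="1 0 0 0 0.82; 1 0.5 -0.2 0.1 0.83; 1 0.9 -0.5 0.3 0; 1 0.95 -0.5 0.3 0; 1 0.95 -0.5 0.3 0; 1 0.95 -0.5 0.3 0; 1 0.95 -0.5 0.3 0; 1 0.95 -0.5 0.3 0; 1 0.95 -0.5 0.3 0; 1 0.95 -0.5 0.3 0; 1 0.95 -0.5 0.3 0; 1 0.95 -0.5 0.3 0")

```text
clock: 1.65
eef_pos: [518.8, -358.0, 159.8]
tcp_rot: [-3.141, 0.0, 0.191]
contact_force: [0.2, -0.6, -0.3]
opening: 0.997
```

carry_out(rows="1 0.6 -0.1 0.1 0; 1 0.4 0 0 0; 1 0 0 0 0; 1 0 0 0 0")

```text
clock: 2.15
eef_pos: [546.5, -350.8, 157.5]
tcp_rot: [3.141, 0.0, 0.191]
contact_force: [-0.1, 0.1, 0.4]
opening: 1.0
```

```bash
python3 - <<'E'
from h import *; from rig import r
st=r.sense(); print(st["clock"],st["eef_pos"],st["tcp_rot"],st["contact_force"])
c=r.get_calibration("wrist");print(c["position"],c["rotation"]); cv2.imwrite("pics/w1.png",r.grab_frame("wrist"))
E
```

```text
2.15 [ 546.47206273 -350.76872824  157.48940352] [3.14142164e+00 1.56048726e-04 1.90817365e-01] [-0.13709419  0.13255771  0.44583306]
[ 630.02802224 -334.54169462  277.29404624] [-3.29699427e-01 -1.19632772e-03 -1.38018251e+00]
```

View pics/w1.png

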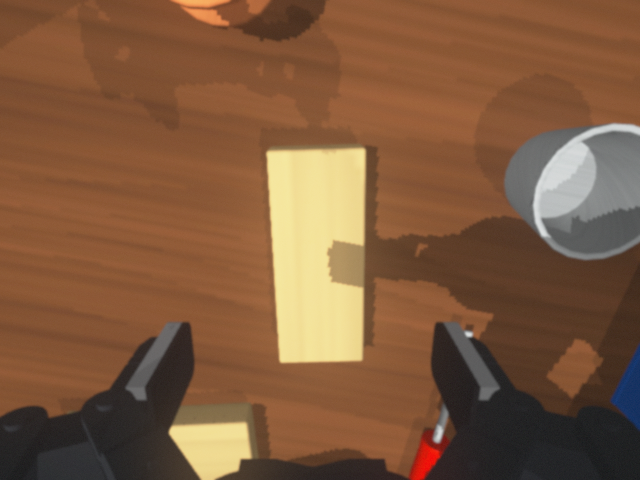

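Wrist view: board top corners at (267,150), (365,148), (363,361), (279,363). Board 2 is at lower left (210,435), the driver tip at (468,328), the tin at (580,200).

```bash
python3 - <<'E'
from h import *; from rig import r
c=r.get_calibration("wrist")
P=np.array([pix(c,u,v,24)[:2] for u,v in [(267,150),(365,148),(363,361),(279,363)]]);e=np.roll(P,-1,0)-P
print(P.round(1),P.mean(0).round(1),np.hypot(*e.T).round(1),np.degrees(np.arctan2(e[:,1],e[:,0])).round(1))
for n,uv,z in [("drv tip",(468,328),5),("drv handle",(440,430),12),("board2 corner",(253,405),24)]: print(n,pix(c,*uv,z).round())
E
```

```text
[[ 594.7 -314.3]
 [ 606.9 -371.2]
 [ 462.  -403.9]
 [ 449.2 -345.7]] [ 528.2 -358.8] [ 58.2 148.5  59.6 148.9] [ -77.9 -167.3  102.5   12.2]
drv tip [ 492. -479.    5.]
drv handle [ 403. -482.   12.]
board2 corner [ 410. -333.   24.]
```

carry_out(rows="1 -0.66 0.14 0 -0.18; 1 0 0 0.9 0; 1 0 0 0.9 0; 1 0 0 0.9 0; 1 0 0 0.8 0; 1 0 0 0.5 0; 1 0 0 0.3 0; 1 0 0 0 0; 0.6 0 0 0 0; 0.5 0 0 0 0; 0.5 0 0 0 0; 0.5 0 0 0 0", newtons=25)

```text
clock: 3.7
eef_pos: [528.9, -358.4, 29.3]
tcp_rot: [3.14, -0.001, 0.217]
contact_force: [-1.7, -0.0, 7.5]
opening: 0.694
```

```bash
python3 - <<'E'
from h import *; from rig import r
st=r.sense(); print(st["clock"],st["eef_pos"],st["tcp_rot"],st["contact_force"],st["opening"])
cv2.imwrite("pics/w2.png",r.grab_frame("wrist"))
E
```

```text
3.7 [ 528.94277894 -358.40980351   29.26802073] [ 3.14042777e+00 -1.00283666e-03  2.16644034e-01] [-1.66684993 -0.014262    7.54544095] 0.6944125838539941
```

View pics/w2.png

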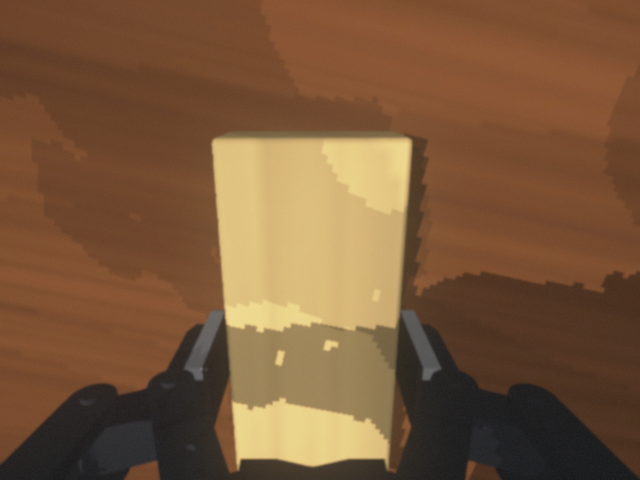

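carry_out(rows="0.5 0.11 -0.38 0 0; 0.5 0.11 -0.38 0 0; 0.5 0.11 -0.38 0 0; 0.5 0.11 -0.38 0 0; 0.5 0.12 -0.38 0 0; 0.5 0.12 -0.38 0 0; 0.5 0.12 -0.38 0 0; 0.5 0.12 -0.38 0 0; 0.5 0.12 -0.38 0 0; 0.5 0.12 -0.38 0 0; 0.5 0.12 -0.38 0 0; 0.5 0.12 -0.38 0 0")

```text
clock: 5.25
eef_pos: [541.0, -215.7, 29.3]
tcp_rot: [3.139, -0.002, 0.217]
contact_force: [-1.3, -6.3, 6.8]
opening: 0.695
```

```bash
python3 - <<'E'
from h import *; from rig import r
st=r.sense(); print(st["clock"],st["eef_pos"],st["tcp_rot"],st["contact_force"],st["opening"])
c=r.get_calibration("wrist");print(c)
cv2.imwrite("pics/w3.png",r.grab_frame("wrist"))
E
```

```text
5.25 [ 541.01911631 -215.67349555   29.29375798] [ 3.13935735e+00 -1.93460705e-03  2.16965416e-01] [-1.27061292 -6.29840438  6.79662763] 0.694510916287988
{'intrinsics': array([[419.74281658,   0.        , 312.16162522],
       [  0.        , 419.74281658, 239.01451333],
       [  0.        ,   0.        ,   1.        ]]), 'position': array([ 623.84344736, -197.09091888,  149.26017542]), 'rotation': array([-0.32763617, -0.00332354, -1.35394061])}
```

View pics/w3.png

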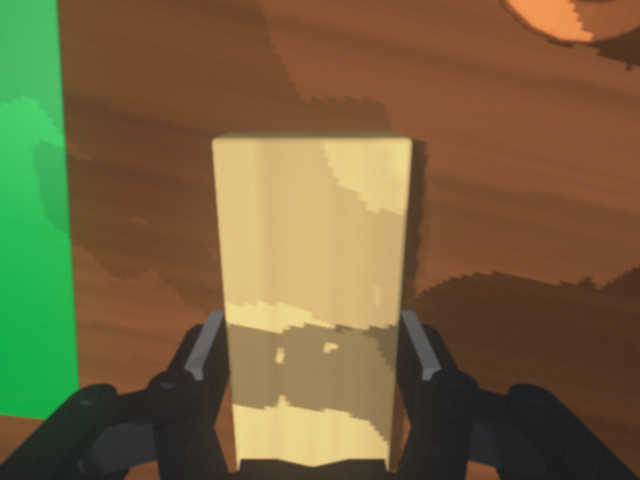

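Board held (opening 0.695). Mat corner at (78,419), its edge running up to (58,0) and the short edge going to (0,415).

```bash
python3 - <<'E'
from h import *; from rig import r
c=r.get_calibration("wrist")
P=[pix(c,u,v,0)[:2] for u,v in [(78,419),(58,0),(0,415)]]
d=P[1]-P[0];print(np.round(P,1),np.degrees(np.arctan2(d[1],d[0])))
for a in (4,5,6):
    t=np.radians(a);ex=np.array([np.cos(t),np.sin(t)]);ey=np.array([-ex[1],ex[0]])
    print(a,P[0]+90*ex+50*ey)
q=[pix(c,u,v,24)[:2] for u,v in [(214,140),(410,140),(228,310)]];print(np.round(q,1)); d=q[1]-q[0];print(np.degrees(np.arctan2(d[1],d[0]))+90)
E
```

```text
[[ 471.  -124.9]
 [ 634.8 -112.2]
 [ 465.9  -91.6]] 4.425198426594119
4 [557.26123676 -68.71273786]
5 [556.26803161 -67.21527125]
6 [555.24884334 -65.73536654]
[[ 606.  -170.9]
 [ 618.3 -226.8]
 [ 551.9 -183.4]]
12.419303064559784
```

carry_out(rows="0.5 0.12 -0.39 0 0; 0.5 0.12 -0.39 0 0; 0.5 0.12 -0.39 0 0; 0.5 0.12 -0.39 0 0; 0.5 0.12 -0.39 0 0; 0.5 0.12 -0.39 0 0; 0.5 0.12 -0.39 0 0; 0.5 0.12 -0.39 0 0; 0.5 0.12 -0.39 0 0; 0.5 0.12 -0.39 0 0; 0.5 0.12 -0.39 0 0; 0.5 0.12 -0.38 0 0")

```text
clock: 6.8
eef_pos: [552.8, -69.4, 29.3]
tcp_rot: [3.14, -0.002, 0.217]
contact_force: [-0.9, -7.7, 9.1]
opening: 0.693
```

carry_out(rows="0.5 0 0 0 0.25; 0.5 0 0 0 0.25; 0.5 0 0 0 0.25; 0.5 0 0 0 0.25; 0.5 0 0 0 0; 0.5 0 0 0 0; 0.8 0 0 0 0; 1 0 0 0 0; 1 0 0 0 0; 1 0 0 0 0")

```text
clock: 8.05
eef_pos: [551.9, -69.2, 28.2]
tcp_rot: [-3.141, 0.0, 0.077]
contact_force: [-0.0, 0.7, -0.5]
opening: 1.007
```

carry_out(rows="1 0 0 -0.5 0; 1 0 0 -0.8 0; 1 0 0 -0.9 0; 1 0 0 -0.9 0; 1 0 0 -0.9 0; 1 0 0 -0.5 0; 1 0 0 0 0; 1 0 0 0 0")

```text
clock: 9.05
eef_pos: [551.5, -69.2, 162.5]
tcp_rot: [-3.141, 0.001, 0.077]
contact_force: [0.0, 0.8, 0.6]
opening: 0.997
```

```bash
python3 - <<'E'
from h import *; from rig import r
st=r.sense(); print(st["clock"],st["eef_pos"],st["tcp_rot"],st["contact_force"],st["opening"])
cv2.imwrite("pics/w4.png",r.grab_frame("wrist"))
E
```

```text
9.05 [551.53831356 -69.19646845 162.54359574] [-3.14134342e+00  1.13966081e-03  7.69359205e-02] [0.02537655 0.77052619 0.57429778] 0.9972692741655204
```

View pics/w4.png

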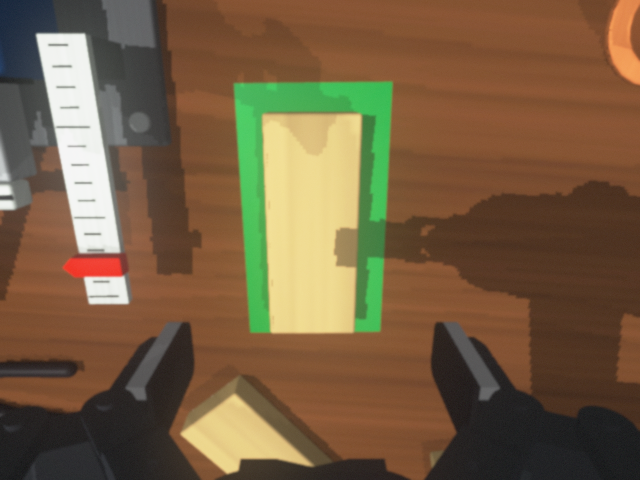

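Board on the mat. Mat corners (235,83), (393,82), (380,332), (250,332); board top corners (262,114), (362,113), (355,333), (270,332). Pointer tip at (65,267).

```bash
python3 - <<'E'
from h import *; from rig import r
c=r.get_calibration("wrist")
def q(pts,z):
    P=np.array([pix(c,u,v,z)[:2] for u,v in pts]);e=np.roll(P,-1,0)-P
    print(P.round(1).tolist(),P.mean(0).round(1),np.hypot(*e.T).round(1),np.degrees(np.arctan2(e[:,1],e[:,0])).round(1))
q([(235,83),(393,82),(380,332),(250,332)],0);q([(262,114),(362,113),(355,333),(270,332)],24)
q([(37,35),(86,34),(130,303),(89,304)],52)
print([pix(c,65,267,z).round(1) for z in (52,58,64)])
I=cv2.imread("pics/w4.png"); crop(I,220,70,410,350,3,"pics/w4a.png");crop(I,0,20,180,320,3,"pics/w4b.png")
E
```

```text
[[639.7, -13.6], [647.9, -112.8], [468.4, -127.8], [460.8, -28.2]] [554.2 -70.6] [ 99.5 180.1 100.  179.5] [ -85.3 -175.2   94.4    4.7]
[[623.5, -33.9], [628.6, -92.6], [480.6, -104.8], [476.8, -45.1]] [552.4 -69.1] [ 58.9 148.5  59.8 147.1] [ -85.1 -175.3   93.6    4.4]
[[653.9, 75.7], [656.3, 51.4], [507.9, 39.2], [505.3, 64.3]] [580.8  57.7] [ 24.4 148.9  25.2 149.1] [ -84.5 -175.3   95.9    4.4]
[array([528.9,  76.1,  52. ]), array([531.7,  72.5,  58. ]), array([534.6,  68.9,  64. ])]
```

View pics/w4a.png

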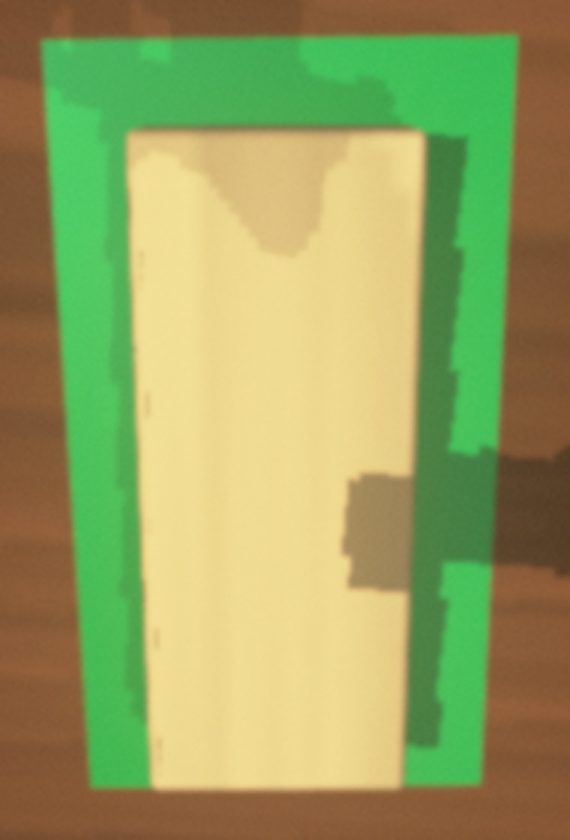

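View pics/w4b.png

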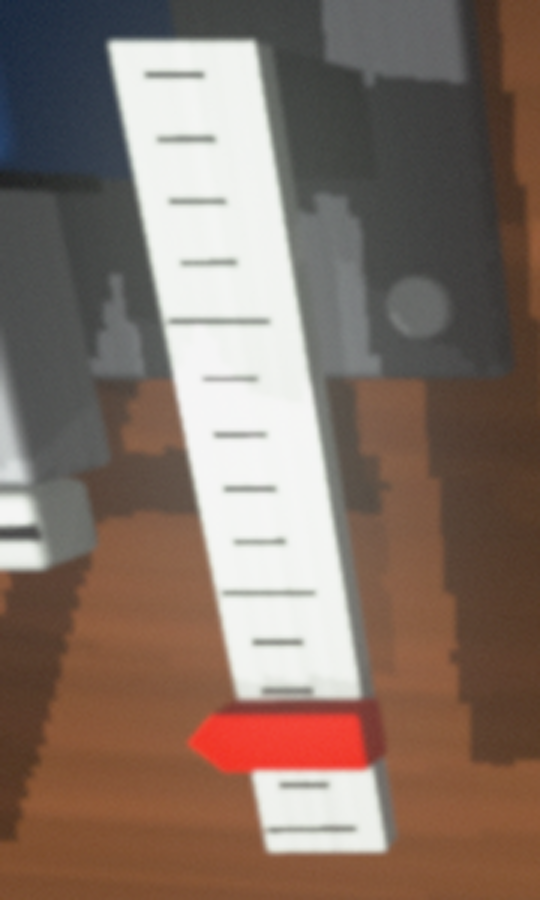

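Board sits 2 mm off the mat's centre and within about 0.3° of in line. Next is a wrist view over the index and pointer.

carry_out(rows="1 -0.1 -0.6 0 0; 1 -0.1 -0.8 0 0; 1 -0.1 -0.8 0 0; 1 0 -0.8 0 0; 1 0 -0.8 0 0; 1 0 -0.6 0 0; 1 0 0 0 0; 1 0 0 0 0")

```text
clock: 10.1
eef_pos: [532.9, 61.5, 163.1]
tcp_rot: [3.141, 0.0, 0.077]
contact_force: [0.1, 0.1, 1.0]
opening: 1.001
```

```bash
python3 - <<'E'
from h import *; from rig import r
st=r.sense(); print(st["clock"],st["eef_pos"],st["tcp_rot"],st["qpos"])
c=r.get_calibration("wrist"); import json
json.dump({k:np.array(v).tolist() for k,v in c.items()},open("w5.json","w"))
I=r.grab_frame("wrist");cv2.imwrite("pics/w5.png",I)
E
```

```text
10.1 [532.85975435  61.50975662 163.11026211] [3.14138814e+00 3.30815292e-04 7.72828585e-02] [ 1.12243495e-01  3.24670196e-01  1.90424344e+00 -2.43662495e-04
  9.13016791e-01  1.60590593e+00]
```

View pics/w5.png

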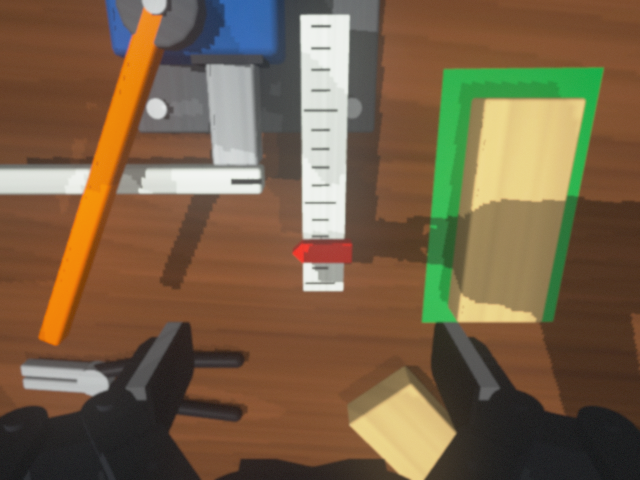

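```bash
python3 - <<'E'
from h import *
I=cv2.imread("pics/w5.png"); crop(I,200,130,370,310,4,"pics/w5a.png"); crop(I,0,0,300,200,2.6,"pics/w5b.png")
E
```

```text
(no output)
```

View pics/w5a.png

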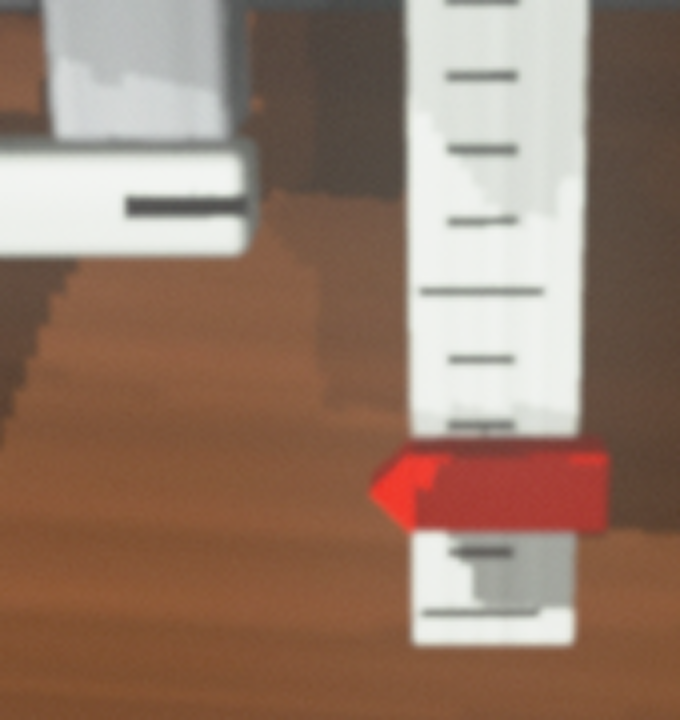

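View pics/w5b.png

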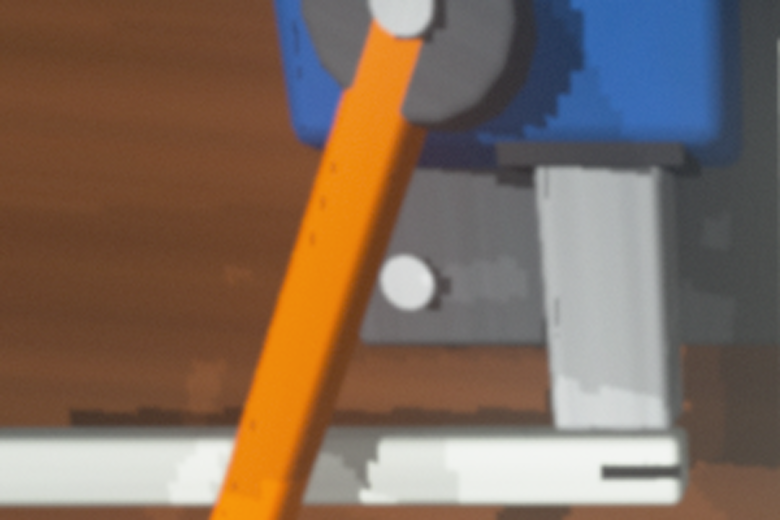

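```bash
python3 - <<'E'
from h import *; from rig import r; import json
c5={k:np.array(v) for k,v in json.load(open("w5.json")).items()}
c4={"intrinsics":c5["intrinsics"]}
# w4 camera pose: same tool->cam offset
T5=np.array([532.86,61.51,163.11]);T4=np.array([551.538,-69.196,162.544])
R5=R.from_euler('xyz',[3.14138814,3.3e-4,.07728]);R4=R.from_euler('xyz',[-3.14134342,1.14e-3,.076936])
D=R4*R5.inv(); c4["rotation"]=(D*R.from_euler('xyz',c5["rotation"])).as_euler('xyz');c4["position"]=T4+D.apply(c5["position"]-T5)
print(tri([c4,c5],[(62.5,267.2),(292.4,252.4)]))
print("w5 ptr",[pix(c5,292.4,252.4,z).round(1).tolist() for z in (52,56,60,64)])
t=np.radians(4.5);G=np.array([[np.cos(t),np.sin(t)],[-np.sin(t),np.cos(t)]])
q=lambda u,v,z,f=4,o=(200,130):pix(c5,(u+.5)/f-.5+o[0],(v+.5)/f-.5+o[1],z)[:2]
a=[q(412,645,52),q(575,645,52)];b=[q(408,5,52),q(588,5,52)]
print("strip",np.round(a+b,1).tolist())
d=(b[0]+b[1]-a[0]-a[1]);print("yaw",np.degrees(np.arctan2(d[1],d[0])))
end=(a[0]+a[1])/2; O=end-G.T@np.array([-130,-72]);print("O",O)
idx=q(246,207,66);print("idx",idx,G@(idx-O), "ptr", [(G@(pix(c5,292.4,252.4,z)[:2]-O)).round(1).tolist() for z in (54,58,62,66)])
bl=[q(0,155,66),q(0,255,66),q(245,155,66),q(245,255,66)]
print("bar",[(G@(p-O)).round(1).tolist() for p in bl])
# scale ticks
for v in (3,76,149,221,291,358,425,552,612): print(v,(G@(q(480,v,52)-O)).round(1))
print("lever",[(G@(pix(c5,u,v,84)[:2]-O)).round(1) for u,v in ((52,338),(155,4))])
E
```

```text
[532.70275819  72.75066929  60.13270814]
w5 ptr [[529.8, 72.9, 52.0], [531.3, 72.9, 56.0], [532.8, 72.8, 60.0], [534.3, 72.7, 64.0]]
strip [[505.3, 65.2], [507.2, 40.5], [599.4, 72.3], [601.2, 48.3]]
yaw 4.534315948923709
O [630.20824747 134.84001989]
idx [573.35214871  91.36591417] [-60.09176941 -38.87921146] ptr [[-104.2, -53.9], [-102.7, -54.1], [-101.2, -54.3], [-99.7, -54.5]]
bar [[-53.3, -7.4], [-66.4, -6.2], [-53.3, -39.0], [-66.5, -38.5]]
3 [-35.4 -69.5]
76 [-45.  -69.6]
149 [-54.8 -69.6]
221 [-64.8 -69.7]
291 [-74.9 -69.7]
358 [-84.7 -69.8]
425 [-94.8 -69.8]
552 [-114.7  -69.9]
612 [-124.5  -69.9]
lever [array([-142.5,   76.3]), array([18.7,  0.4])]
```

carry_out(rows="0.6 0 0 0 -0.94; 0.6 0 0 0 -0.94; 0.6 0 0 0 -0.94; 0.6 0 0 0 -0.94; 0.6 0 0 0 -0.94; 0.6 0 0 0 -0.94; 0.6 0 0 0 -0.94; 0.6 0 0 0 -0.94; 0.6 0 0 0 -0.94; 0.6 0 0 0 -0.94; 0.6 0 0 0 -0.94; 0.6 0 0 0 -0.94")

```text
clock: 11.65
eef_pos: [533.0, 60.8, 163.2]
tcp_rot: [-3.142, 0.0, 1.655]
contact_force: [-0.2, -0.1, -0.5]
opening: 0.6
```

carry_out(rows="0.6 0.6 0.1 0 0; 0.6 0.8 0.2 0 0; 0.6 0.9 0.2 0 0; 0.6 0.9 0.2 0 0; 0.6 0.9 0.2 0 0; 0.6 0.9 0.2 0 0; 0.6 0.85 0.2 0 0; 0.6 0.6 0.13 0 0; 0.6 0 0 0 0; 0.6 0 0 0 0")

```text
clock: 12.9
eef_pos: [559.8, 257.4, 163.1]
tcp_rot: [-3.141, 0.0, 1.651]
contact_force: [0.1, 0.2, 0.6]
opening: 0.6
```

```bash
cat >> h.py <<'E'
O=np.array([630.2,134.84]);_t=np.radians(4.53);G=np.array([[np.cos(_t),np.sin(_t)],[-np.sin(_t),np.cos(_t)]])
E
python3 - <<'E'
from h import *; from rig import r
st=r.sense(); print(st["clock"],G@(st["eef_pos"][:2]-O),st["eef_pos"],st["tcp_rot"],st["qpos"],st["opening"])
cv2.imwrite("pics/w6.png",r.grab_frame("wrist"))
E
```

```text
12.9 [-60.5365375  127.76068214] [559.76189628 257.42033211 163.09802477] [-3.14099424e+00  4.96373471e-04  1.65130639e+00] [ 4.28737282e-01  4.35395324e-01  1.72985434e+00 -3.16558692e-04
  9.77074887e-01  3.48404560e-01] 0.5995251531590934
```

View pics/w6.png

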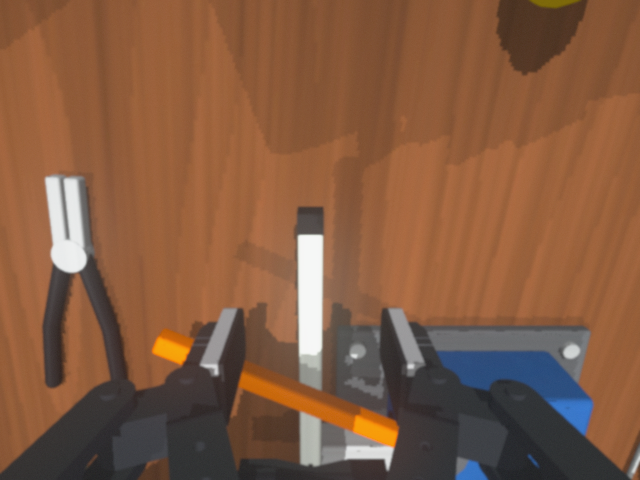

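Bar centred between the fingers (px 311), lever clear. Descend and pinch.

carry_out(rows="0.6 0 0 0.6 0; 0.6 0 0 0.9 0; 0.6 0 0 0.9 0; 0.6 0 0 0.6 0; 0.6 0 0 0.4 0; 0.6 0 0 0 0; 0.4 0 0 0 0; 0.2 0 0 0 0; 0.05 0 0 0 0; 0.05 0 0 0 0; 0.05 0 0 0 0; 0.05 0 0 0 0", newtons=30)

```text
clock: 14.45
eef_pos: [558.6, 258.1, 62.2]
tcp_rot: [-3.139, -0.0, 1.652]
contact_force: [-8.2, 0.1, 8.9]
opening: 0.159
```

```bash
python3 - <<'E'
from h import *; from rig import r
st=r.sense(); print(st["clock"],G@(st["eef_pos"][:2]-O),st["eef_pos"],st["tcp_rot"],st["contact_force"],st["opening"]*85)
cv2.imwrite("pics/w7.png",r.grab_frame("wrist"))
E
```

```text
14.45 [-61.60345154 128.49393614] [558.64040197 258.06702949  62.19699184] [-3.13917845e+00 -4.44489228e-05  1.65162084e+00] [-8.17146407  0.13916784  8.89712385] 13.507580077448086
```

View pics/w7.png

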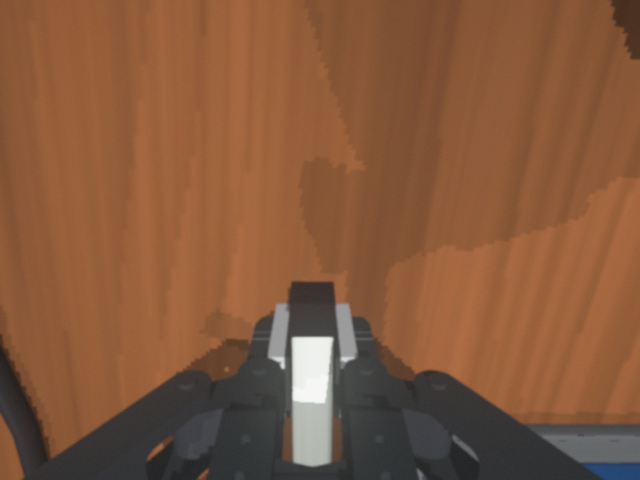

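carry_out(rows="0.05 0 -0.1 0 0; 0.05 0 -0.2 0 0; 0.05 0 -0.2 0 0; 0.05 0 -0.2 0 0; 0.05 0 -0.2 0 0; 0.05 0 -0.2 0 0; 0.05 0 -0.2 0 0; 0.05 0 -0.1 0 0; 0.05 0 -0.04 0 0; 0.05 0 0 0 0; 0.05 0 0 0 0")

```text
clock: 15.88
eef_pos: [518.1, 254.9, 62.2]
tcp_rot: [3.139, -0.001, 1.652]
contact_force: [3.6, -1.8, 5.6]
opening: 0.158
```

```bash
python3 - <<'E'
from h import *; from rig import r
st=r.sense(); print(st["clock"],G@(st["eef_pos"][:2]-O),st["eef_pos"],st["tcp_rot"],st["contact_force"],st["opening"]*85)
I=r.grab_frame("side");cv2.imwrite("pics/s8.png",I);crop(I,240,230,370,340,6,"pics/s8a.png")
I=r.grab_frame("scene");cv2.imwrite("pics/c8.png",I);crop(I,310,230,430,330,6,"pics/c8a.png")
cv2.imwrite("pics/w8.png",r.grab_frame("wrist"))
E
```

```text
15.875 [-102.27043806  128.49169506] [518.10063141 254.85287332  62.15147506] [ 3.13877360e+00 -7.81170902e-04  1.65205152e+00] [ 3.60269397 -1.7819344   5.57820481] 13.455659129989732
```

View pics/s8a.png

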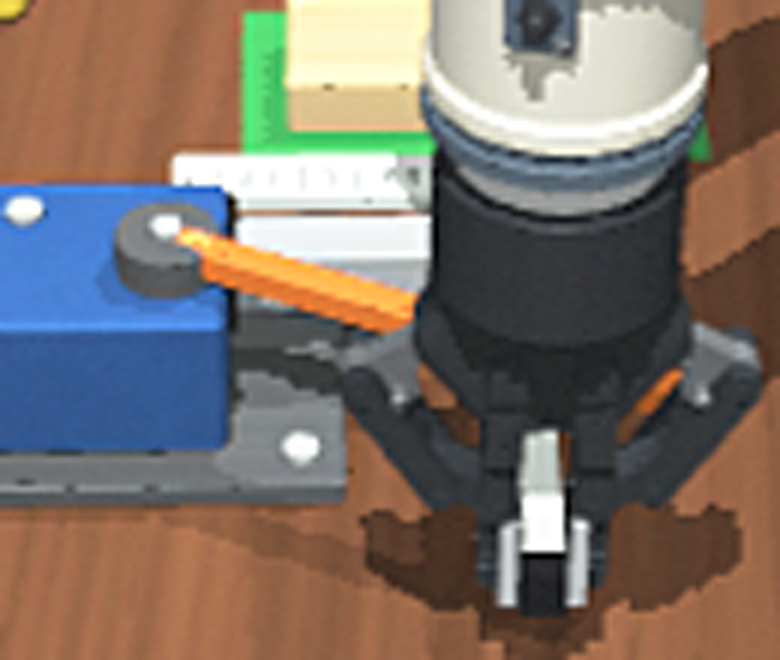

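View pics/c8a.png

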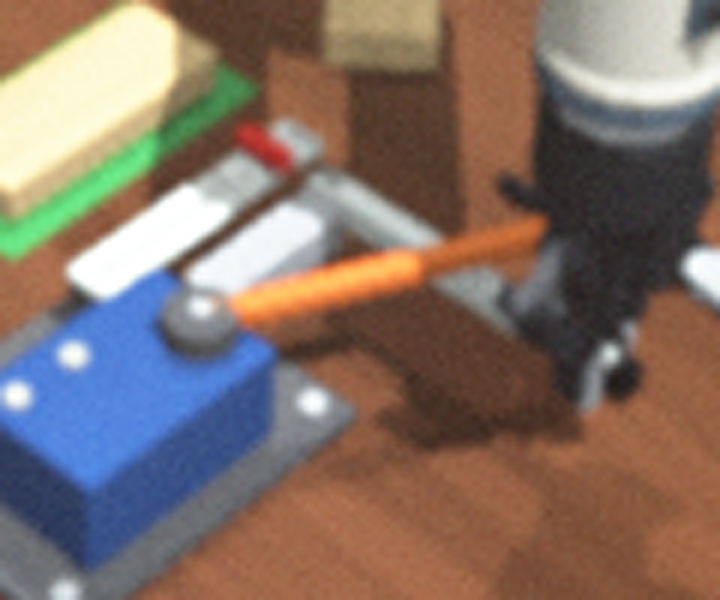

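View pics/w8.png

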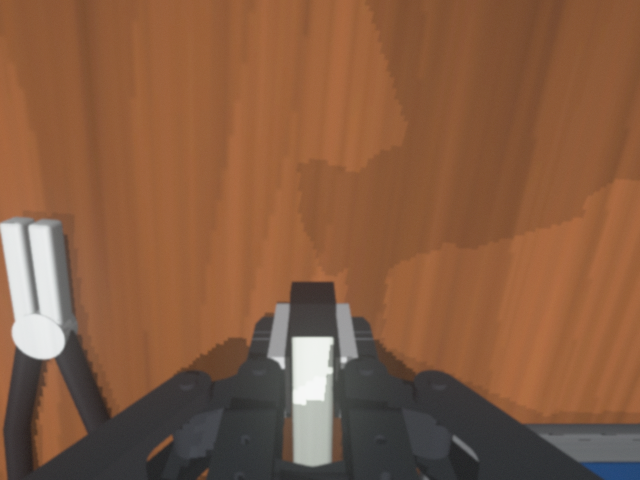

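```bash
python3 - <<'E'
from h import *; from rig import r
c=r.get_calibration("scene")
I=cv2.imread("pics/c8.png");crop(I,340,245,390,282,15,"pics/c8b.png")
J=cv2.imread("pics/scene0.png");crop(J,340,245,390,282,15,"pics/c0b.png")
# predicted shift in px for bar index moved 42.5
g=lambda x,y,z:np.r_[O+G.T@np.array([x,y]),z]
for n,p in [("idx0",g(-60,-39,66)),("idx41",g(-101,-39,66)),("idx43",g(-103,-39,66)),("tip",g(-102.6,-54,58))]: print(n,(proj(c,p)-[340,245])*15+7)
E
```

```text
idx0 [192.67216123 317.79533997]
idx41 [339.57325981 213.67361114]
idx43 [346.62772337 208.67349236]
tip [285.62946397 203.75822749]
```

View pics/c8b.png

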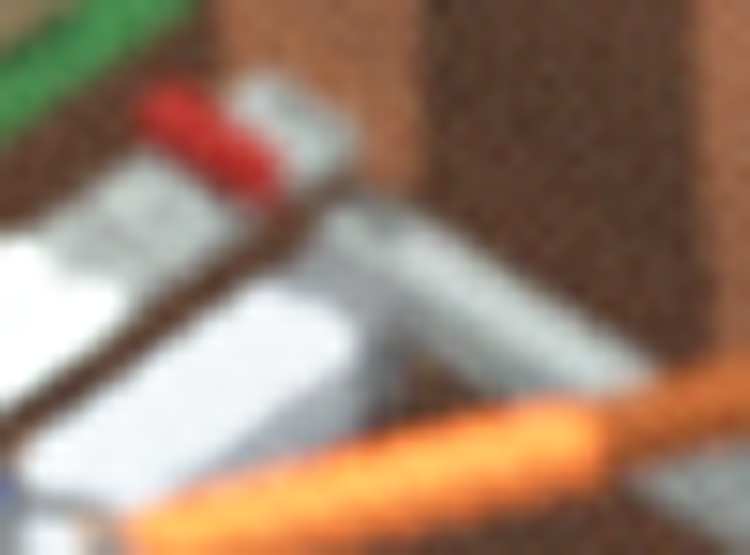

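View pics/c0b.png

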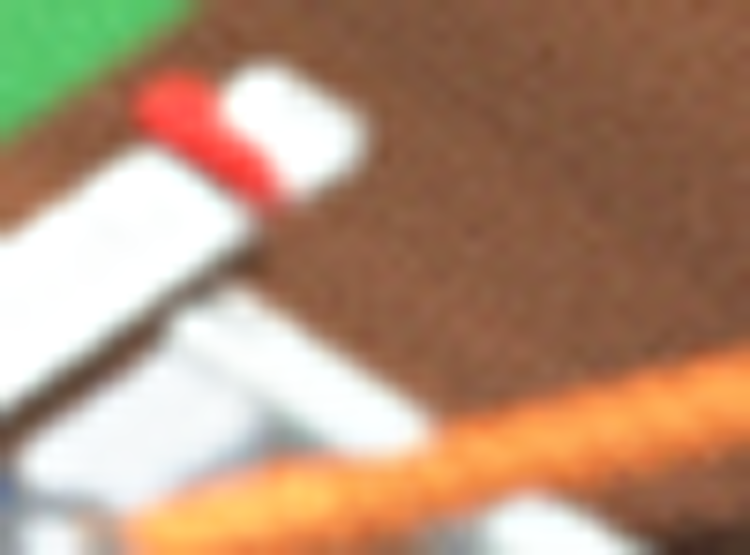

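```bash
python3 - <<'E'
from h import *; from rig import r
I=cv2.imread("pics/side0.png");crop(I,295,245,345,280,15,"pics/s0b.png")
I=cv2.imread("pics/w5.png");crop(I,285,225,360,275,10,"pics/w5c.png")
I=cv2.imread("pics/w4.png");crop(I,55,240,135,300,9,"pics/w4c.png")
E
```

```text
(no output)
```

View pics/s0b.png

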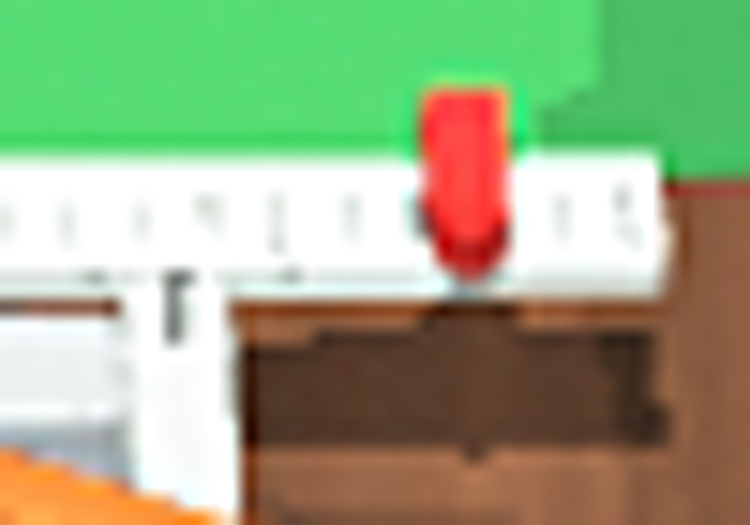

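View pics/w5c.png

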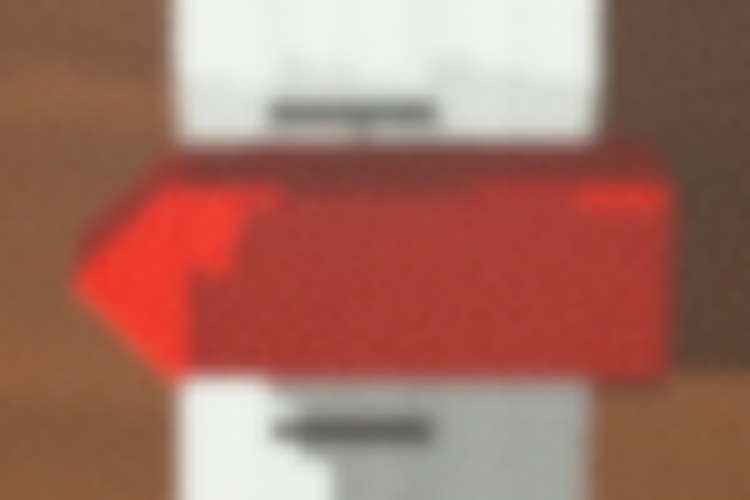

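View pics/w4c.png

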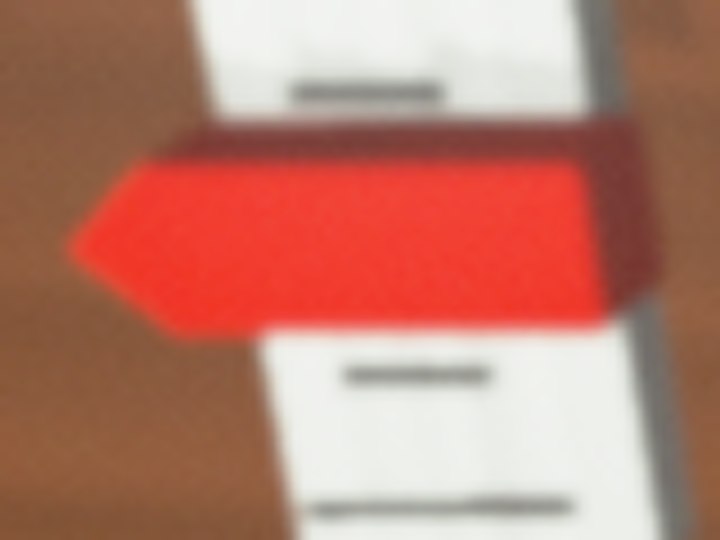

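```bash
python3 - <<'E'
from h import *; from rig import r
s=r.get_calibration("side")
q=lambda u,v,z:(G@(pix(s,(u+.5)/15-.5+295,(v+.5)/15-.5+245,z)[:2]-O)).round(1)
for n,u,v,z in [("t75",277,222,52),("t85",350,215,52),("t115",562,215,52),("t125",622,205,52),("tip b",470,280,52),("tip t",467,242,60),("blkL",422,95,60),("blkR",508,95,60),("idx",180,277,66),("idx",173,340,66),("barL",128,300,66),("barR",228,300,66)]: print(n,q(u,v,z))
E
```

```text
t75 [-76.7 -65.4]
t85 [-87.2 -66.9]
t115 [-117.5  -66.5]
t125 [-126.3  -68.8]
tip b [-103.6  -51.5]
tip t [-102.9  -50. ]
blkL [-98.1 -84.8]
blkR [-110.5  -84.6]
idx [-62.  -34.6]
idx [-60.8 -20.5]
barL [-54.7 -29.5]
barR [-68.6 -29.4]
```

carry_out(rows="0.1 0 -0.06 0 0; 0.1 0 0 0 0; 0.1 -0.1 0 0 0; 0.1 -0.15 0 0 0; 0.1 -0.15 0 0 0; 0.1 -0.15 0 0 0", newtons=20)

```text
clock: 16.77
eef_pos: [519.8, 245.5, 63.1]
tcp_rot: [3.132, -0.011, 1.65]
contact_force: [0.7, 44.1, -3.4]
opening: 0.16
```

```bash
cat > st.py <<'E'
from h import *; from rig import r
st=r.sense(); print(st["clock"],G@(st["eef_pos"][:2]-O),st["eef_pos"][2],st["tcp_rot"],G@st["contact_force"][:2],st["contact_force"][2],st["wrist_torque"],st["opening"]*85,st["qpos"][5])
E
python3 st.py
```

```text
16.775 [-101.36664125  118.99822281] 63.07346762430238 [ 3.1320257  -0.01137409  1.64961042] [ 4.17347442 43.92390527] -3.4309802015244952 [ 6.42015632 -0.03152038  0.08849553] 13.57991065548251 0.3475710061602733
```

Pads drag with 44 N along the bar, so I ease the grip a little. The bar then rests on the inner finger while I slide.

carry_out(rows="0.19 0 -0.03 0 0; 0.19 0 0 0 0; 0.19 0 0 0 0")

```text
clock: 17.15
eef_pos: [517.0, 239.2, 62.0]
tcp_rot: [3.138, -0.002, 1.652]
contact_force: [3.9, 3.9, 0.5]
opening: 0.189
```

```bash
python3 st.py
```

```text
17.15 [-104.64344681  112.92804182] 62.01380060734804 [ 3.13792239e+00 -1.98247209e-03  1.65200847e+00] [4.23479179 3.54988682] 0.49785854498800775 [ 0.60707425 -0.76813388 -0.01209539] 16.0957460038835 0.3484277718962683
```

carry_out(rows="0.19 -0.1 -0.02 0 0; 0.19 -0.2 0 0 0; 0.19 -0.2 0 0 0; 0.19 -0.2 0 0 0; 0.19 -0.2 0 0 0; 0.19 -0.2 0 0 0; 0.19 -0.2 0 0 0; 0.19 -0.2 0 0 0; 0.19 -0.2 0 0 0; 0.19 -0.2 0 0 0; 0.19 -0.2 0 0 0")

```text
clock: 18.52
eef_pos: [521.4, 176.0, 61.9]
tcp_rot: [3.138, -0.002, 1.652]
contact_force: [4.7, 5.7, 0.2]
opening: 0.187
```

```bash
python3 st.py
```

```text
18.525 [-105.17157518   49.61771604] 61.863767922505026 [ 3.13815113e+00 -1.74742630e-03  1.65168352e+00] [5.11230674 5.3251664 ] 0.18200034729200548 [ 0.77378515 -0.69172105 -0.01567646] 15.888171478256016 0.24038223653373134
```

carry_out(rows="0.19 -0.15 0 0 0; 0.19 -0.15 0 0 0; 0.19 -0.15 0 0 0; 0.19 -0.15 0 0 0; 0.19 -0.15 0 0 0; 0.19 -0.1 0 0 0; 0.19 0 0 0 0")

```text
clock: 19.4
eef_pos: [523.4, 150.3, 61.8]
tcp_rot: [3.138, -0.001, 1.652]
contact_force: [3.7, 2.5, 0.2]
opening: 0.193
```

```bash
python3 st.py; python3 - <<'E'
from h import *; from rig import r
I=r.grab_frame("scene");cv2.imwrite("pics/c9.png",I);crop(I,300,225,420,325,6,"pics/c9a.png")
I=r.grab_frame("side");cv2.imwrite("pics/s9.png",I);crop(I,240,220,370,325,6,"pics/s9a.png")
cv2.imwrite("pics/w9.png",r.grab_frame("wrist"))
E
```

```text
19.4 [-105.21078906   23.83803368] 61.817575538241385 [ 3.13838686e+00 -1.19706422e-03  1.65164067e+00] [3.9353605  2.21884394] 0.16115112929379838 [ 0.36691782 -0.77061349 -0.00665134] 16.413571167261114 0.19504067624411442
```

View pics/c9a.png

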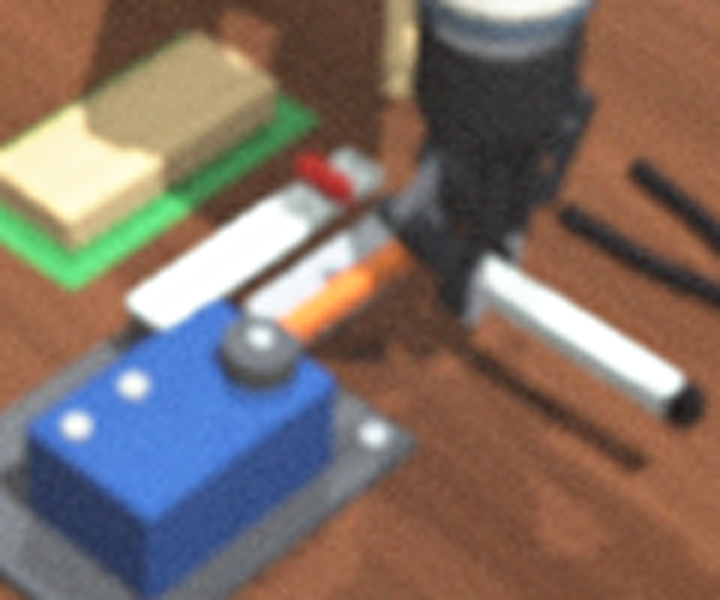

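View pics/s9a.png

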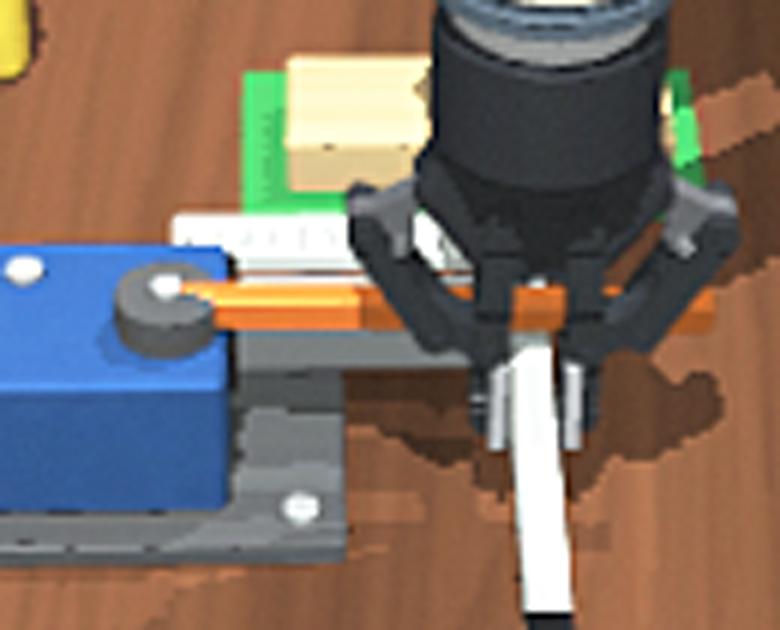

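View pics/w9.png

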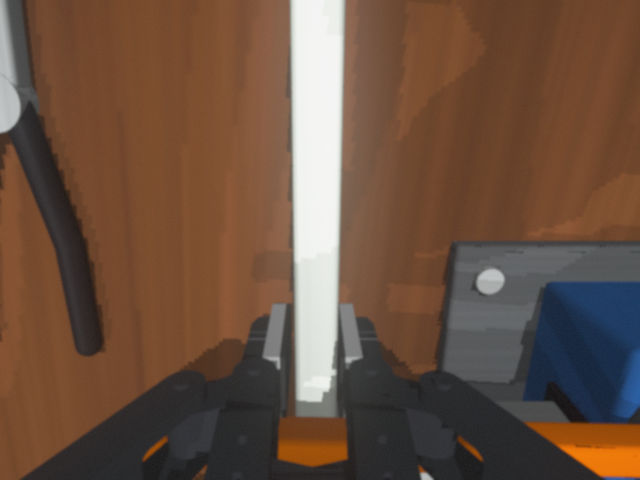

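Lever almost closed, resting on the finger sides. Creep on until it meets the stop.

carry_out(rows="0.19 -0.06 0 0 0; 0.19 -0.06 0 0 0; 0.19 -0.06 0 0 0; 0.19 0 0 0 0")

```text
clock: 20.05
eef_pos: [523.8, 145.8, 61.8]
tcp_rot: [3.138, -0.002, 1.651]
contact_force: [4.0, 9.1, -0.2]
opening: 0.191
```

```bash
python3 st.py
```

```text
20.05 [-105.17083082   19.34208544] 61.81560176625715 [ 3.13825931e+00 -2.35194726e-03  1.65123530e+00] [4.66728778 8.78416744] -0.16877932450955796 [ 1.22027691 -0.57144723 -0.00749935] 16.20046007441755 0.18531258778149953
```

carry_out(rows="0.19 -0.04 0 0 0; 0.19 0 0 0 0")

```text
clock: 20.3
eef_pos: [523.9, 145.6, 61.9]
tcp_rot: [3.138, -0.004, 1.651]
contact_force: [1.9, 15.9, -0.7]
opening: 0.188
```

```bash
python3 st.py
```

```text
20.3 [-105.1546825    19.14174942] 61.855729471846296 [ 3.13807685 -0.00362138  1.65090821] [ 3.14248961 15.69749643] -0.6805188373656581 [ 2.19004961e+00 -4.19460307e-01 -1.97858245e-03] 16.01231554539517 0.1831239991151261
```

carry_out(rows="0.17 0 0.02 0 0; 0.1 0 0.02 0 0; 0.1 0 0 0 0; 0.1 0 0 0 0", newtons=30)

```text
clock: 20.8
eef_pos: [525.6, 145.8, 62.0]
tcp_rot: [3.137, -0.004, 1.651]
contact_force: [4.6, 16.4, -0.4]
opening: 0.156
```

```bash
python3 st.py; python3 - <<'E'
from h import *; from rig import r
I=r.grab_frame("scene");cv2.imwrite("pics/c10.png",I);crop(I,335,240,400,288,11,"pics/c10a.png")
I=r.grab_frame("side");cv2.imwrite("pics/s10.png",I);crop(I,240,220,370,325,6,"pics/s10a.png")
E
```

```text
20.8 [-103.42056809   19.15353261] 62.008688257173745 [ 3.13707952 -0.00355595  1.65113207] [ 5.92685225 15.96568058] -0.39202194821993386 [ 2.08087711 -0.54073328 -0.03541383] 13.264401069717433 0.1827707339806102
```

View pics/c10a.png

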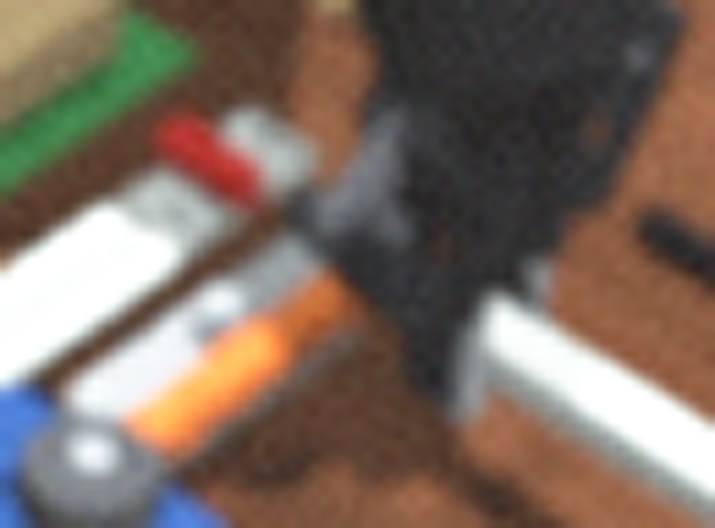

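View pics/s10a.png

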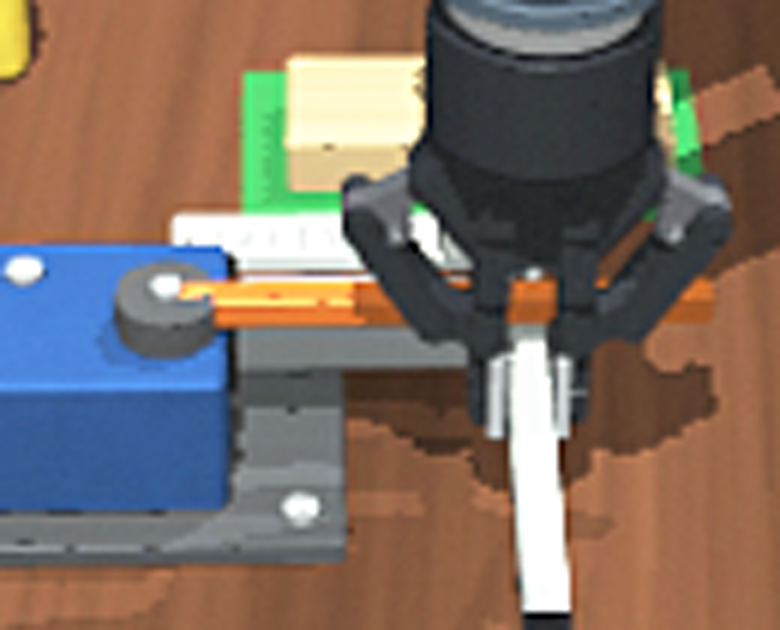

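```bash
python3 - <<'E'
from h import *; from rig import r
cv2.imwrite("pics/w10.png",r.grab_frame("wrist"))
s=r.get_calibration("side")
def edges(f,row):
    I=cv2.cvtColor(cv2.imread(f),cv2.COLOR_BGR2GRAY).astype(float)[row,295:340]
    t=130; m=I>t; k=np.where(m)[0]
    # longest run
    runs=np.split(k,np.where(np.diff(k)>1)[0]+1); k=max(runs,key=len); a,b=k[0],k[-1]
    L=a-(I[a]-t)/(I[a]-I[a-1]); Rr=b+(I[b]-t)/(I[b]-I[b+1]); return L+295,Rr+295
for row in (304,307,310,313,316,318):
    out=[]
    for f in ("pics/side0.png","pics/s10.png"):
        a,b=edges(f,row); out+= [ (a+b)/2, b-a, (G@(pix(s,(a+b)/2,row,66)[:2]-O)).round(2)]
    print(row,np.round(out[0],2),np.round(out[1],1),out[2],"|",np.round(out[3],2),np.round(out[4],1),out[5], "d",(out[5]-out[2])[0])
E
```

```text
304 307.51 8.2 [-61.08  93.51] | 329.46 8.7 [-103.17   94.16] d -42.09
307 307.56 8.2 [-60.96 102.07] | 329.51 8.4 [-102.81  102.72] d -41.85
310 307.65 8.0 [-60.94 110.52] | 329.62 8.5 [-102.58  111.19] d -41.64
313 307.8 8.4 [-61.02 118.89] | 330.14 9.3 [-103.13  119.56] d -42.10999999999999
316 308.23 8.7 [-61.63 127.16] | 330.55 8.6 [-103.44  127.84] d -41.809999999999995
318 308.29 8.4 [-61.61 132.61] | 330.61 8.5 [-103.27  133.3 ] d -41.66
```

View pics/w10.png

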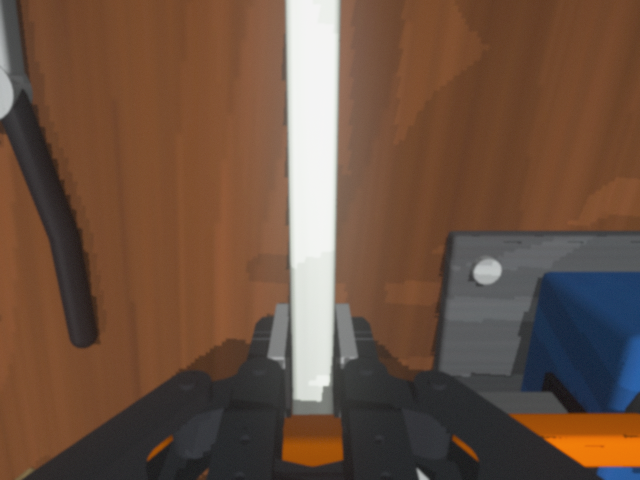

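carry_out(rows="0.1 0 -0.02 0 0; 0.1 -0.02 0 0 0; 0.1 0 0 0 0; 0.1 0 0 0 0")

```text
clock: 21.45
eef_pos: [525.0, 145.7, 62.0]
tcp_rot: [3.137, -0.004, 1.651]
contact_force: [4.2, 20.7, -1.9]
opening: 0.154
```

```bash
python3 st.py; python3 - <<'E'
from h import *; from rig import r
I=r.grab_frame("side");cv2.imwrite("pics/s11.png",I);crop(I,255,255,365,285,7,"pics/s11a.png")
I=r.grab_frame("scene");cv2.imwrite("pics/c11.png",I)
s=r.get_calibration("side")
g=lambda x,y,z:np.r_[O+G.T@np.array([x,y]),z]
for th in (0,.03,.06):
  print(th,[((proj(s,g(20-L*np.cos(th)+6*np.sin(th),L*np.sin(th)+6*np.cos(th),84))-[255,255])*7+3).round().tolist() for L in (40,60,80,185)],
   [((proj(s,g(20-L*np.cos(th)-6*np.sin(th),L*np.sin(th)-6*np.cos(th),84))-[255,255])*7+3).round().tolist() for L in (40,60,80,185)])
E
```

```text
21.45 [-104.00340593   19.12330153] 61.973987921801005 [ 3.13697321 -0.00432225  1.65082086] [ 5.80652438 20.30494857] -1.879213273217129 [ 2.67870098 -0.47958622  0.0080146 ] 13.083289124831056 0.1819277411400876
0 [[221.0, 97.0], [291.0, 97.0], [360.0, 96.0], [724.0, 93.0]] [[221.0, 71.0], [291.0, 71.0], [359.0, 70.0], [720.0, 68.0]]
0.03 [[221.0, 100.0], [290.0, 101.0], [360.0, 101.0], [724.0, 105.0]] [[222.0, 74.0], [291.0, 75.0], [360.0, 76.0], [722.0, 80.0]]
0.06 [[220.0, 102.0], [289.0, 104.0], [359.0, 106.0], [725.0, 117.0]] [[222.0, 77.0], [291.0, 79.0], [361.0, 81.0], [723.0, 91.0]]
```

View pics/s11a.png

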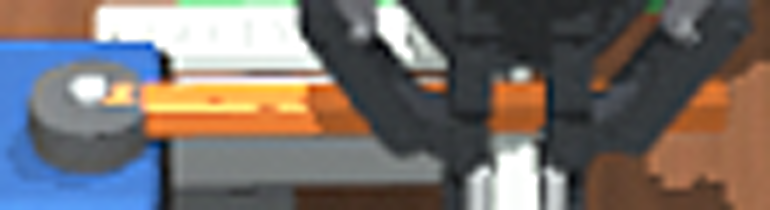

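View pics/c11.png

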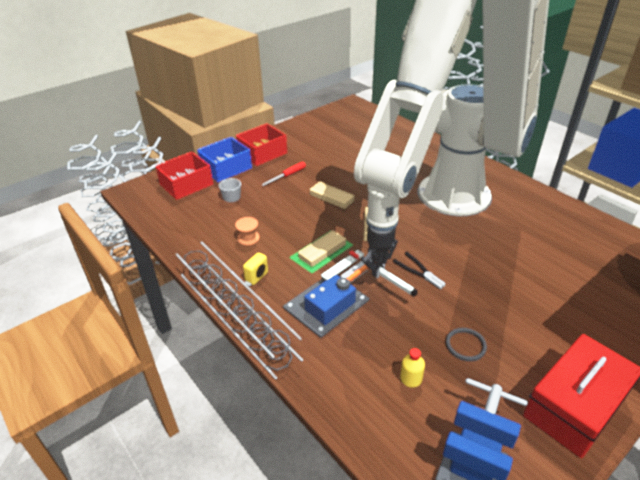

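View pics/s11.png

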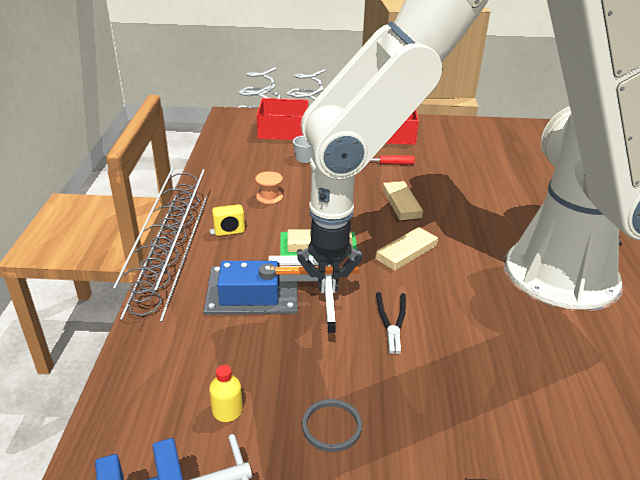

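```bash
python3 -c "
from rig import r
print(r.sign_off())"
```

```text
the job is handed in; nothing more can be done
None
```

The job is done and handed in at about 21.6 s. The board is on the mat, and the arm is still holding the leg at the mark with the lever closed.

- **Board:** I pinched the farthest of the three boards and slid it flat onto the mat. The close view afterwards put it about 2 mm from the mat's centre and within about 0.3° of in line. I took no close view after that; it looked undisturbed in the later overview pictures.
- **Leg:** It is pulled out about 42.5 mm. This rests on gripper readings from the starting position: the side camera agreed at the last check (41.9 mm by both), and I added a final 0.6 mm. The arm hid the index line, so I could not see it meet the pointer at the end. My estimates of the pull needed ranged from 41.2 to 42.9 mm, and I aimed for 42.5, so it could be off by about 1 mm.
- **Lever:** It met its stop; the push rose from 9 to 20 N with almost no movement. The side view shows it within about 0.01 rad of closed. The fingers are still pressing it.
- **Grip during the sweep:** The pinch dragged on the bar with 44 N, so I eased the fingers about 2 mm for most of the sweep. The spring kept the bar against the inner finger, shifted to allow for the gap, so it stayed near the mark. I re-pinched at 30 N once the lever was closed.
- **Other things:** The last pictures show no sign that the pointer or the other bench items moved. I did not re-measure them, and parts were hidden by the arm.

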